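Put the extension bars away in their tube holders

ROBOT

A 6-joint arm with a two-finger parallel gripper is mounted at the origin on the work surface. World frame = base frame: x ahead of the robot, y to its left, z up, the work surface at z = 0. Lengths are in m, angles in rad, forces in N, time in s.
With the tool pointing down it reaches from about 0.325 to 0.9 m from the base axis. Payload 3.5 kg.
Tool frame: the origin (TCP) lies midway between the tips of the shut fingers; the grasp point (between the pads) lies 19 mm behind it; z points along the fingers, y is the line along which they close (so a half turn about z gives the same grasp; the last joint's range is limited). The gripper opens to 85 mm and grips with 20 to 120 N. Pads are 22 mm wide; open, the fingers measure 114 mm over their backs; the gripper's body (76 mm by 85 mm) begins 54 mm behind the grasp point. The pads swing forward as they close: fully open they stand 13 mm farther back than shut.
Start: joints at [-1.352, 0.276, -0.026, 1.268, 0, 1.467], TCP at [0.198, -0.593, 0.231] pointing down, gripper open.
Joint ranges: [-3.12, 3.12], [-0.85, 1.88], [-1.08, 1.24], [-1.95, 2.15], [-1.57, 1.53], [-3.14, 3.14]. Speed limits (rad/s): [2.57, 2.57, 3.14, 3.14, 3.14, 3.14].

INTERFACE

Orientations are given as a rotation vector (axis times angle).
In Python, from bench import manip gives the robot as it stands.
- The arm moves only by the shell command python3 -m crank 'ROWS' [OPENING]. ROWS is text: rows parted by semicolons, each of 6 numbers parted by spaces: the shift along the world's x, y, z normalised to -1 to 1, where 1 is 0.15 m, then the turn, a rotation vector about the world's x, y, z normalised to -1 to 1, where 1 is 360 degrees. A call has 1 to 20 rows; each row shifts and turns the commanded pose from where the row before left it; what a row does not reach is not made up. A row lasts 1/12 s, in which the tool goes at most 41.7 mm and 7.16 degrees, less where a joint would pass 70% of its speed; a pose out of reach is approached as far as the arm can. A call with a number of a shift or a turn outside -1 to 1 is refused whole. A call with a gripper value outside its range is refused whole. OPENING is the closure, from -1 (fully open) to 1 (shut), so that 0 is half open, set as the call begins (- or left out, the last holds). The fingers move at their own pace and stop on an object; the grip force is fixed at half the most. Time passes only in rows, so rows that do not move let the fingers close. It gives the time, the measured TCP pose, the force, the opening and the grip force at its end, in the units of the state.
- manip.state(): the state, without advancing time (a new reading comes with each control period).
- manip.read_camera(name): name is "side" or "top" or "wrist"; returns the picture (400x640x3 uint8, red, green, blue); there is no depth.
- manip.calibration(name): a dict with "K" (3x3 intrinsics, pixels), "k1" (the pictures are not rectified: a ray, as slopes to the right and down, at radius r is drawn at 1 + k1 r^2 times it, then the intrinsics apply), "R" (3x3) and "t" (3): a world point X has camera coordinates R X + t. Camera axes: x right, y down, z forward; pixel columns grow to the right and rows downward; lengths in m; the calibration is good to about 2 mm. A picture is of the moment at which its call begins: read the wrist's pose just before it. calibration takes no time and is no camera call; for the wrist camera it gives the pose at the moment of the call.
- manip.sign_off(): hands the job in; it is judged then, once.
Trained networks look in the newest picture that a camera, given by its name, has taken for a name from the list of things; names that differ only in an ending like _2 or _b are one class to them, and where a whole thing is asked for, a point or a joint stands for the part that bears it (a point fixed in the world has none). Each returns a list of dicts, best first, with "score" (0 to 1); they miss things now and then, are a little off and sometimes report something else, mostly with a low value. They report only what shows in the picture. A call takes as long as a camera call. They do not tell look-alikes from the thing itself.
- manip.search_frame(camera, target): "extent" ([left, top, right, bottom] in pixels, round what is visible of it).
- manip.spot_point(camera, target): "at" ([row, column] in pixels: a listed point, or the origin of a listed thing).
The state is a dict: "clock": time; "joints": joint angles; "dq": joint speeds; "joint_torque": joint torques, N m; "tool_pos": TCP position; "orientation": TCP orientation; "wrist_force": force on the tool from outside, world axes, zero at the start; "ft_torque": the same for the moment, N m; "finger_gap": finger opening in m; "finger_force": force on a finger pad.
Only numpy, scipy, OpenCV 4.12 (cv2) and the standard library are available. Lean on these libraries where they do the work, as an engineer would, in place of code of your own. Each camera call takes 0.05 s, during which the arm holds its last target. There are 200 camera calls.

TASK

Put the two socket extension bars away in the upright steel tube holders: the long bar in the tall tube and the short bar in the short tube. Each goes in with its wide end down, right to the bottom of its tube, and is left there.

Things in the scene. Friction and masses are not known exactly. Their poses are not given: they have to be found in the camera images.
- long_bar: the long socket extension bar, bright steel, 170 mm long, standing upright on its wide end. From the bottom: a round drive end 28 mm in diameter and 30 mm high, then a round shank 16 mm in diameter up to 154 mm, then an 11.5 mm square stub to 170 mm. Loose, 0.2 to 0.4 kg. Origin: centre of the bottom face; z points up along the bar to the stub.
- short_bar: the short socket extension bar, bright steel, 120 mm long, standing upright on its wide end. From the bottom: a round drive end 28 mm in diameter and 30 mm high, then a round shank 16 mm in diameter up to 104 mm, then an 11.5 mm square stub to 120 mm. Loose, 0.15 to 0.3 kg. Origin: centre of the bottom face; z points up along the bar to the stub.
- tall_tube_floor (a point): centre of the inner floor of the tall tube holder: an upright round grey steel tube, open at the top, 54 mm outside and 48 mm inside diameter, fixed to the bench by an 84 mm square foot plate. The point is on the tube's axis, 10 mm above the bench; the rim is 100 mm above it. All four things stand 120 mm or more apart, in any order; things near them are under 40 mm tall.
- short_tube_floor (a point): centre of the inner floor of the short tube holder: an upright round grey steel tube, open at the top, 54 mm outside and 48 mm inside diameter, fixed to the bench by an 84 mm square foot plate. The point is on the tube's axis, 10 mm above the bench; the rim is 55 mm above it. Loose clutter farther from the robot is up to 115 mm tall; a vice and a toolbox at the bench's edges up to 205 mm.
Things that resemble listed ones, but are neither listed nor needed, are in the scene too. Leave any yellow look-alike of the short_bar alone.

How it is judged:
By the outcome, as a careful person would: the job done as asked, in the order asked, and still so for the second after the job is handed in, with the robot touching nothing.
It also fails if it takes over 72 s, if anything falls off the work surface, if the arm or the gripper's body presses on something with over 40 N, if the wrist force passes 120 N, or if a joint passes its speed limit or range.

## Working session

There is one attempt and no reset: what is moved stays moved. The work goes in short steps, Python scripts to look and compute and a shell command to move; the robot and the scene stay as the last step left them, time stands still between calls to the robot, and variables do not carry over. Pictures are saved under pics/ and viewed, at most 10 in all, crops included, and the job is handed in when it is done.

```bash
mkdir -p pics; cat > h.py <<'E'
import numpy as np, cv2
from bench import manip
def ray(cal,u,v):
    K=np.array(cal["K"]);k=cal["k1"];R=np.array(cal["R"]);t=np.array(cal["t"])
    d=np.array([(u-K[0,2])/K[0,0],(v-K[1,2])/K[1,1]]);s=d.copy()
    for _ in range(30): s=d/(1+k*(s@s))
    w=R.T@np.array([s[0],s[1],1]);return -R.T@t,w/np.linalg.norm(w)
def onz(cal,u,v,z):
    o,w=ray(cal,u,v);return o+w*(z-o[2])/w[2]
def proj(cal,X):
    R=np.array(cal["R"]);c=R@np.array(X)+np.array(cal["t"]);s=c[:2]/c[2];s=s*(1+cal["k1"]*(s@s))
    K=np.array(cal["K"]);return K[0,0]*s[0]+K[0,2],K[1,1]*s[1]+K[1,2]
def save(n,im): cv2.imwrite("pics/"+n+".png",im[:,:,::-1])
E
python3 - <<'E'
from h import *
ims=[]
for c in ("top","side"):
    im=manip.read_camera(c); save(c+"0",im)
    cal=manip.calibration(c)
    print(c,(-np.array(cal["R"]).T@np.array(cal["t"])).round(3))
    for n,z in (("long_bar",0),("short_bar",0),("tall_tube_floor",.01),("short_tube_floor",.01)):
        for d in manip.spot_point(c,n)[:4]:
            r,q=d["at"];print(n,round(d["score"],2),round(q),round(r),onz(cal,q,r,z).round(3))
print(manip.state())
E
```

```text
top [0.345 0.011 1.008]
long_bar 0.65 462 219 [ 0.458 -0.334  0.   ]
short_bar 0.66 275 214 [0.463 0.13  0.   ]
short_bar 0.47 301 222 [0.445 0.067 0.   ]
tall_tube_floor 0.78 369 187 [ 0.533 -0.1    0.01 ]
short_tube_floor 0.77 216 172 [0.565 0.281 0.01 ]
short_tube_floor 0.4 370 187 [ 0.533 -0.104  0.01 ]
side [0.439 0.772 0.727]
long_bar 0.5 341 148 [ 0.458 -0.333  0.   ]
short_bar 0.68 339 236 [0.452 0.062 0.   ]
tall_tube_floor 0.87 312 189 [ 0.533 -0.109  0.01 ]
short_tube_floor 0.4 337 254 [0.454 0.13  0.01 ]
{'clock': 0.5, 'joints': array([-1.35239107e+00,  2.76454717e-01, -2.64409301e-02,  1.26800550e+00,
       -2.65788897e-05,  1.46736301e+00]), 'dq': array([-6.56969884e-04, -1.68009158e-03,  2.35888479e-03, -6.28213906e-05,
       -5.39563081e-04, -1.07554445e-05]), 'joint_torque': array([-4.87131001e-04, -4.44991565e+01,  2.95206857e+01,  2.99007370e-03,
       -5.98332895e-05, -1.25064258e-06]), 'tool_pos': array([ 0.19765212, -0.59289553,  0.23125996]), 'orientation': array([-3.10090277e+00, -5.03347308e-01,  5.11388934e-05]), 'wrist_force': array([-0.06792887,  1.10778238, -0.12176307]), 'ft_torque': array([-0.03889873, -0.03291187,  0.03944991]), 'finger_force': 0.0, 'finger_gap': 0.08526814649023885}
```

View pics/top0.png

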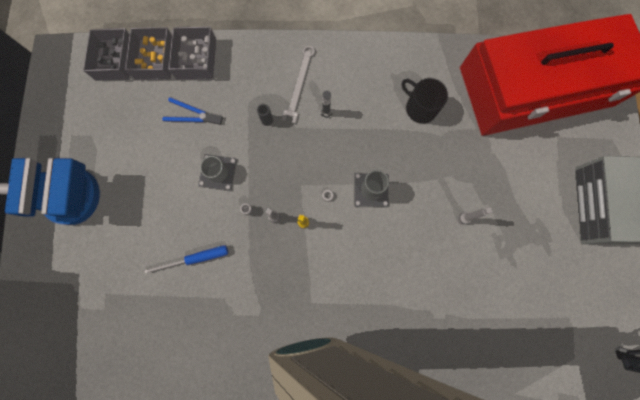

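View pics/side0.png

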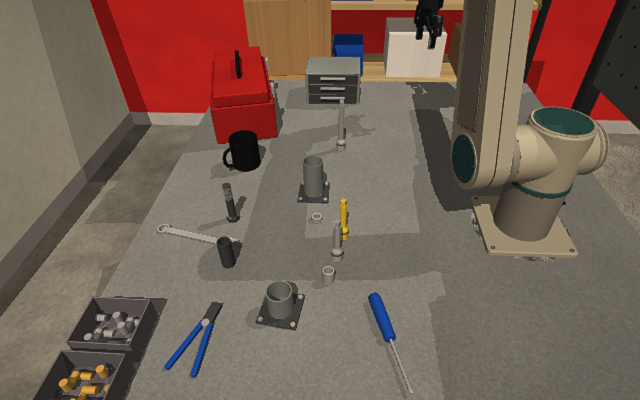

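The top view shows the long bar's base at (463,218), the short bar's at (275,214), and the yellow look-alike next to it at (301,222). The tall tube is at (372,188) and the short one at (216,172). The side view agrees: long bar base (341,148), short bar base (337,257), yellow base (345,237).

Next I move above the long bar.

```bash
python3 -m crank '0.17 0.17 0 0 0 0;0.17 0.17 0 0 0 0;0.17 0.17 0 0 0 0;0.17 0.17 0 0 0 0;0.17 0.17 0 0 0 0;0.17 0.17 0 0 0 0;0.17 0.17 0 0 0 0;0.17 0.17 0 0 0 0;0.17 0.17 0 0 0 0;0.17 0.17 0 0 0 0;0 0 0 0 0 0;0 0 0 0 0 0;0 0 0 0 0 0'
cat > w.py <<'E'
import sys
from h import *
im=manip.read_camera("wrist");cal=manip.calibration("wrist");save(sys.argv[1],im)
for n in sys.argv[2:]:
    for d in manip.spot_point("wrist",n)[:3]:
        r,q=d["at"];print(n,round(d["score"],2),round(q),round(r),onz(cal,q,r,.01 if 'tube' in n else 0).round(4))
s=manip.state();print(s["joints"].round(3),s["tool_pos"].round(4),s["orientation"].round(3),"cam",(-np.array(cal["R"]).T@np.array(cal["t"])).round(3))
E
python3 w.py w1 long_bar tall_tube_floor
```

```text
clock: 1.58
tool_pos: [0.4526, -0.338, 0.2313]
orientation: [3.101, 0.504, -0.001]
wrist_force: [-0.3, 0.4, 0.3]
finger_gap: 0.0856
finger_force: 0.0
long_bar 0.83 318 165 [ 0.4576 -0.3325  0.    ]
tall_tube_floor 0.83 107 19 [ 0.5274 -0.1054  0.01  ]
[-0.758  0.17  -0.16   1.241 -0.     2.064] [ 0.4519 -0.3389  0.2313] [ 3.101  0.501 -0.   ] cam [ 0.518 -0.317  0.374]
```

View pics/w1.png

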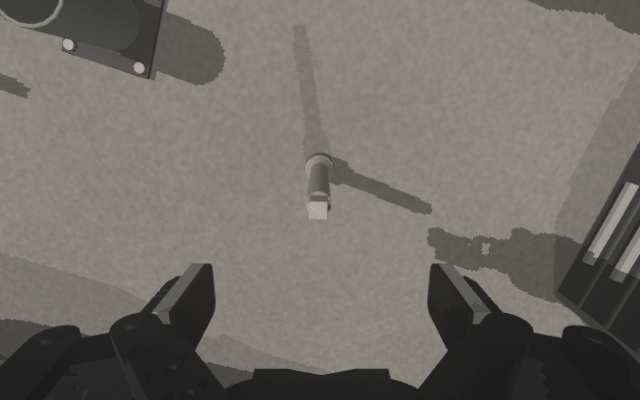

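The wrist picture shows the bar upright, with its base at about (318,165) and its stub at (317,210), midway between the fingers. I'll shift 5 mm, descend and grip.

```bash
python3 -m crank '0.035 0.035 0 0 0 0;0 0 -0.19 0 0 0;0 0 -0.19 0 0 0;0 0 -0.19 0 0 0;0 0 -0.19 0 0 0;0 0 0 0 0 0;0 0 0 0 0 0;0 0 0 0 0 0' && python3 -m crank '0 0 0 0 0 0;0 0 0 0 0 0;0 0 0 0 0 0;0 0 0 0 0 0;0 0 0 0 0 0;0 0 0 0 0 0;0 0 0 0 0 0;0 0 0 0 0 0;0 0 0 0 0 0;0 0 0 0 0 0;0 0 0 0 0 0;0 0 0 0 0 0' 1
```

```text
clock: 2.4
tool_pos: [0.4586, -0.3336, 0.1187]
orientation: [3.1, 0.502, 0.002]
wrist_force: [-0.4, 0.1, 0.2]
finger_gap: 0.0855
finger_force: 0.0
clock: 3.4
tool_pos: [0.4583, -0.3331, 0.1178]
orientation: [3.1, 0.503, 0.001]
wrist_force: [0.0, -1.1, 6.1]
finger_gap: 0.0147
finger_force: 58.7
```

```bash
python3 -m crank '0 0 0.2 0 0 0;0 0 0.2 0 0 0;0 0 0.2 0 0 0;0 0 0.2 0 0 0;0 0 0.2 0 0 0;0.06 0.19 0 0 0 0;0.06 0.19 0 0 0 0;0.06 0.19 0 0 0 0;0.06 0.19 0 0 0 0;0.06 0.19 0 0 0 0;0.06 0.19 0 0 0 0;0.06 0.19 0 0 0 0;0.06 0.19 0 0 0 0;0 0 0 0 0 0;0 0 0 0 0 0;0 0 0 0 0 0'
python3 w.py w2 long_bar tall_tube_floor
python3 - <<'E'
from h import *
a=manip.read_camera("side");b=manip.read_camera("top");
out=np.vstack([cv2.resize(a[60:240,220:420],(600,540))[:290],cv2.resize(b[110:260,280:480],(600,300))]);save("sb",out)
E
```

```text
clock: 4.73
tool_pos: [0.5289, -0.1043, 0.2659]
orientation: [-3.1, -0.504, 0.004]
wrist_force: [-0.0, 0.1, -2.1]
finger_gap: 0.0142
finger_force: 59.1
long_bar 0.88 315 198 [ 0.4912 -0.1095  0.    ]
tall_tube_floor 0.67 322 166 [ 0.5309 -0.1042  0.01  ]
[-0.316  0.109 -0.156  1.307 -0.     2.505] [ 0.5293 -0.1055  0.2667] [-3.101e+00 -5.010e-01  2.000e-03] cam [ 0.595 -0.083  0.408]
```

View pics/w2.png

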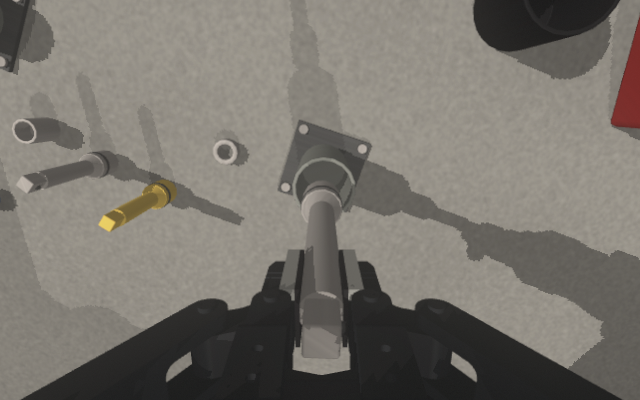

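The wrist picture shows the bar held upright, its wide end at about (322,208). The tube rim behind it has its centre at about (325,185), and the foot plate's screws are at (303,129), (362,149) and (286,187). I'll check these by projection.

```bash
python3 - <<'E'
from h import *
cal=manip.calibration("wrist")
print("plate centre",onz(cal,324,168,.010))
for i in [(303,129),(362,149),(286,187)]: print(onz(cal,*i,.01))
im=cv2.imread("pics/w2.png")
def circ(c,z,r,col):
    p=np.array([proj(cal,[c[0]+r*np.cos(a),c[1]+r*np.sin(a),z]) for a in np.linspace(0,6.283,60)])
    cv2.polylines(im3,[np.int32((p-[260,110])*5)],True,col,1)
im3=cv2.resize(im[110:230,260:400],(700,600),interpolation=cv2.INTER_CUBIC)
circ((.531,-.1045),.110,.027,(0,0,255))
tp=manip.state()["tool_pos"]
circ(tp[:2],tp[2]-.1178,.014,(0,255,0)); circ(tp[:2],tp[2]-.0878,.014,(255,255,0))
cv2.imwrite("pics/ov.png",im3)
E
```

```text
plate centre [ 0.53028426 -0.10836802  0.01      ]
[ 0.56367131 -0.07312541  0.01      ]
[ 0.5635736  -0.14141768  0.01      ]
[ 0.49603341 -0.07434382  0.01      ]
```

View pics/ov.png

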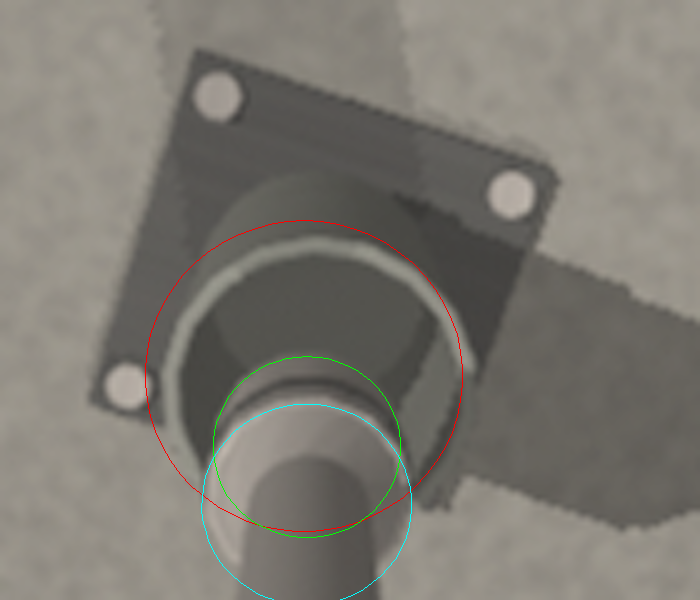

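The overlay shows the bar where expected. The rim sits about 2.5 mm to the right of my estimate and 3 mm below it, which puts the tube axis at about (0.5295,-0.108). I'll shift y by -2 mm and insert.

```bash
python3 -m crank '0 -0.015 0 0 0 0;0 0 -0.1 0 0 0;0 0 -0.19 0 0 0;0 0 -0.19 0 0 0;0 0 -0.19 0 0 0;0 0 -0.1 0 0 0;0 0 -0.07 0 0 0;0 0 -0.05 0 0 0;0 0 0 0 0 0;0 0 0 0 0 0;0 0 0 0 0 0'
```

```text
clock: 5.9
tool_pos: [0.5312, -0.1074, 0.1353]
orientation: [3.1, 0.503, 0.004]
wrist_force: [-0.3, -0.0, -2.1]
finger_gap: 0.0145
finger_force: 59.1
```

```bash
python3 -m crank '0 0 -0.02 0 0 0;0 0 -0.02 0 0 0;0 0 -0.01 0 0 0;0 0 0 0 0 0;0 0 0 0 0 0'; python3 -m crank '0 0 -0.01 0 0 0;0 0 0 0 0 0;0 0 0 0 0 0'
```

```text
clock: 6.32
tool_pos: [0.531, -0.1073, 0.1278]
orientation: [3.1, 0.503, 0.004]
wrist_force: [-1.2, 0.3, 5.4]
finger_gap: 0.0144
finger_force: 60.1
clock: 6.57
tool_pos: [0.5315, -0.1074, 0.1278]
orientation: [3.099, 0.503, 0.006]
wrist_force: [-2.4, 0.7, 12.6]
finger_gap: 0.0147
finger_force: 61.2
```

The bar is seated on the bottom. I'll release it, lift, and move to the short bar while turning.

```bash
python3 -m crank '0 0 0 0 0 0;0 0 0 0 0 0;0 0 0 0 0 0;0 0 0 0 0 0;0 0 0 0 0 0;0 0 0 0 0 0;0 0 0 0 0 0;0 0 0 0 0 0;0 0 0 0 0 0;0 0 0 0 0 0' -1; python3 -m crank '0 0 0.1 0 0 0;0 0 0.15 0 0 0;0 0 0.2 0 0 0;0 0 0.2 0 0 0;0 0 0.2 0 0 0;-0.05 0.16 0 0 0 0.0198;-0.05 0.16 0 0 0 0.0198;-0.05 0.16 0 0 0 0.0198;-0.05 0.16 0 0 0 0.0198;-0.05 0.16 0 0 0 0.0198;-0.05 0.16 0 0 0 0.0198;-0.05 0.16 0 0 0 0.0198;-0.05 0.16 0 0 0 0.0198;-0.05 0.16 0 0 0 0.0198;-0.05 0.16 0 0 0 0.0198;0 0 0 0 0 0;0 0 0 0 0 0;0 0 0 0 0 0'; python3 w.py w3 short_bar short_tube_floor
```

```text
clock: 7.4
tool_pos: [0.5299, -0.1069, 0.1247]
orientation: [-3.101, -0.503, 0.0]
wrist_force: [-0.4, -0.2, 0.1]
finger_gap: 0.0852
finger_force: 0.0
clock: 8.9
tool_pos: [0.455, 0.1329, 0.2523]
orientation: [2.228, 2.215, -0.0]
wrist_force: [0.1, -0.3, 0.2]
finger_gap: 0.0855
finger_force: 0.0
short_bar 0.95 323 170 [0.4569 0.131  0.    ]
short_bar 0.71 311 233 [0.4424 0.0579 0.    ]
short_tube_floor 0.67 432 20 [0.5639 0.2805 0.01  ]
[ 0.146 -0.004 -0.307  1.268 -0.     1.724] [0.4553 0.1323 0.2523] [ 2.229  2.214 -0.   ] cam [0.456 0.202 0.395]
```

View pics/w3.png

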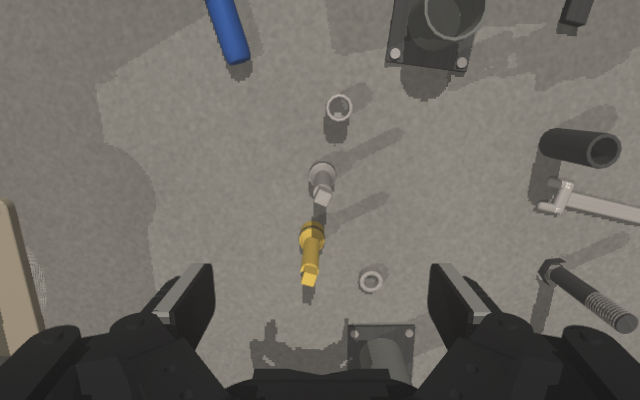

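The wrist picture shows the steel short bar with its base at (322,172), between the finger lines. The yellow one at (312,238) is about 65–70 mm away, off the closing axis, so I'll go down and grip.

```bash
python3 -m crank '0.012 -0.008 -0.1 0 0 0;0 0 -0.2 0 0 0;0 0 -0.2 0 0 0;0 0 -0.2 0 0 0;0 0 -0.2 0 0 0;0 0 -0.2 0 0 0;0 0 -0.12 0 0 0;0 0 0 0 0 0;0 0 0 0 0 0;0 0 0 0 0 0' && python3 -m crank '0 0 0 0 0 0;0 0 0 0 0 0;0 0 0 0 0 0;0 0 0 0 0 0;0 0 0 0 0 0;0 0 0 0 0 0;0 0 0 0 0 0;0 0 0 0 0 0;0 0 0 0 0 0;0 0 0 0 0 0;0 0 0 0 0 0;0 0 0 0 0 0' 1
```

```text
clock: 9.88
tool_pos: [0.4581, 0.1316, 0.0705]
orientation: [2.227, 2.214, 0.003]
wrist_force: [0.1, -0.3, -0.1]
finger_gap: 0.085
finger_force: 0.0
clock: 10.88
tool_pos: [0.4568, 0.132, 0.0698]
orientation: [2.227, 2.216, 0.0]
wrist_force: [-1.1, -0.4, 5.8]
finger_gap: 0.0145
finger_force: 58.4
```

```bash
python3 -m crank '0 0 0.2 0 0 0;0 0 0.2 0 0 0;0 0 0.2 0 0 0;0 0 0.2 0 0 0;0.12 0.165 0 0 0 0;0.12 0.165 0 0 0 0;0.12 0.165 0 0 0 0;0.12 0.165 0 0 0 0;0.12 0.165 0 0 0 0;0.12 0.165 0 0 0 0;0 0 0 0 0 0;0 0 0 0 0 0;0 0 0 0 0 0'
python3 w.py w4 short_tube_floor
python3 - <<'E'
from h import *
cal=manip.calibration("wrist")
im=cv2.imread("pics/w4.png")
tp=manip.state()["tool_pos"]
O=np.array([250,90]);im3=cv2.resize(im[90:240,250:410],(640,600),interpolation=cv2.INTER_CUBIC)
def circ(c,z,r,col):
    p=np.array([proj(cal,[c[0]+r*np.cos(a),c[1]+r*np.sin(a),z]) for a in np.linspace(0,6.283,60)])
    cv2.polylines(im3,[np.int32((p-O)*4)],True,col,1)
circ((.564,.281),.065,.027,(0,0,255))
circ(tp[:2],tp[2]-.0698,.014,(0,255,0)); circ(tp[:2],tp[2]-.0398,.014,(255,255,0))
cv2.imwrite("pics/ov2.png",im3)
E
```

```text
clock: 11.97
tool_pos: [0.5636, 0.2799, 0.1878]
orientation: [-2.226, -2.216, 0.005]
wrist_force: [0.4, 0.2, -2.2]
finger_gap: 0.0146
finger_force: 59.3
short_tube_floor 0.85 324 184 [0.5654 0.2792 0.01  ]
short_tube_floor 0.58 320 223 [0.5612 0.2417 0.01  ]
[ 0.358  0.309 -0.075  1.19  -0.     1.934] [0.5635 0.2794 0.1885] [-2.227 -2.215  0.003] cam [0.564 0.349 0.33 ]
```

View pics/ov2.png

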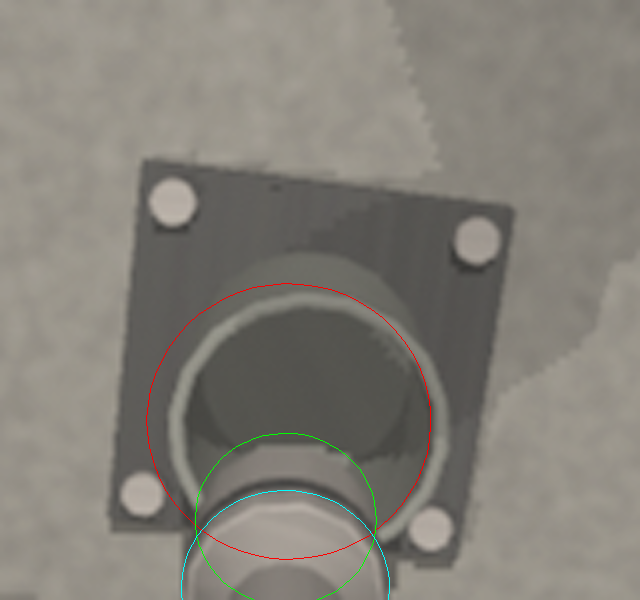

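The drive end matches its projection. The rim is about 4 mm to the right of my estimate (+x), so I'll shift (+3.5,+2.5) mm and insert.

```bash
python3 -m crank '0.023 0.017 0 0 0 0;0 0 0 0 0 0;0 0 -0.1 0 0 0;0 0 -0.15 0 0 0;0 0 -0.15 0 0 0;0 0 -0.15 0 0 0;0 0 -0.08 0 0 0;0 0 -0.05 0 0 0;0 0 0 0 0 0;0 0 0 0 0 0;0 0 0 0 0 0'; python3 -m crank '0 0 -0.02 0 0 0;0 0 -0.02 0 0 0;0 0 0 0 0 0;0 0 0 0 0 0'
```

```text
clock: 12.98
tool_pos: [0.5695, 0.2834, 0.089]
orientation: [2.226, 2.215, 0.004]
wrist_force: [0.3, -1.2, -2.1]
finger_gap: 0.0144
finger_force: 59.5
clock: 13.32
tool_pos: [0.5681, 0.2829, 0.0814]
orientation: [-2.227, -2.216, 0.0]
wrist_force: [0.0, 0.1, -2.5]
finger_gap: 0.0144
finger_force: 59.5
```

```bash
python3 -m crank '0 0 -0.01 0 0 0;0 0 -0.005 0 0 0;0 0 0 0 0 0;0 0 0 0 0 0'; python3 -m crank '0 0 -0.005 0 0 0;0 0 0 0 0 0;0 0 0 0 0 0'
```

```text
clock: 13.65
tool_pos: [0.5685, 0.2831, 0.0798]
orientation: [2.227, 2.216, 0.001]
wrist_force: [-0.9, -0.5, 3.3]
finger_gap: 0.0146
finger_force: 60.0
clock: 13.9
tool_pos: [0.5686, 0.2832, 0.0798]
orientation: [2.227, 2.216, 0.002]
wrist_force: [-3.4, -0.6, 6.3]
finger_gap: 0.0143
finger_force: 60.6
```

```bash
python3 -m crank '0 0 0 0 0 0;0 0 0 0 0 0;0 0 0 0 0 0;0 0 0 0 0 0;0 0 0 0 0 0;0 0 0 0 0 0;0 0 0 0 0 0;0 0 0 0 0 0;0 0 0 0 0 0;0 0 0 0 0 0' -1; python3 -m crank '0 0 0.1 0 0 0;0 0 0.15 0 0 0;0 0 0.2 0 0 0;0 0 0.2 0 0 0;0 0 0.2 0 0 0;0 0 0.2 0 0 0;-0.2 -0.05 0 0 0 0;-0.2 -0.05 0 0 0 0;-0.2 -0.05 0 0 0 0;0 0 0 0 0 0;0 0 0 0 0 0;0 0 0 0 0 0;0 0 0 0 0 0;0 0 0 0 0 0;0 0 0 0 0 0'
python3 - <<'E'
from h import *
save("fin",np.vstack([cv2.resize(manip.read_camera("side")[120:340,200:420],(590,590))[:,:],])) 
E
```

```text
clock: 14.73
tool_pos: [0.5682, 0.283, 0.0783]
orientation: [2.227, 2.216, 0.0]
wrist_force: [-0.4, 0.2, 0.1]
finger_gap: 0.0853
finger_force: 0.0
clock: 15.98
tool_pos: [0.4792, 0.2607, 0.2358]
orientation: [2.227, 2.216, 0.0]
wrist_force: [0.6, -0.0, 0.4]
finger_gap: 0.0855
finger_force: 0.0
```

View pics/fin.png

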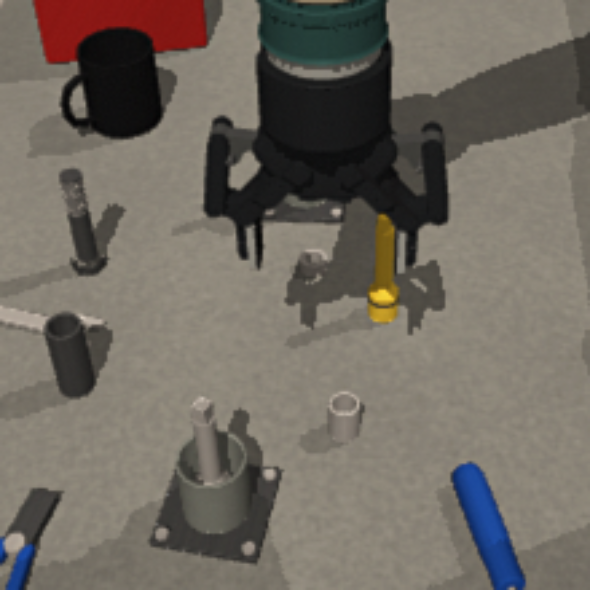

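The short bar stands in the short tube at about (205,460), and the yellow one is untouched. The gripper hides the tall tube, so I'll check it from the top camera.

```bash
python3 - <<'E'
from h import *
save("fin2",cv2.resize(manip.read_camera("top")[120:260,180:420],(800,467)))
E
```

```text
(no output)
```

View pics/fin2.png

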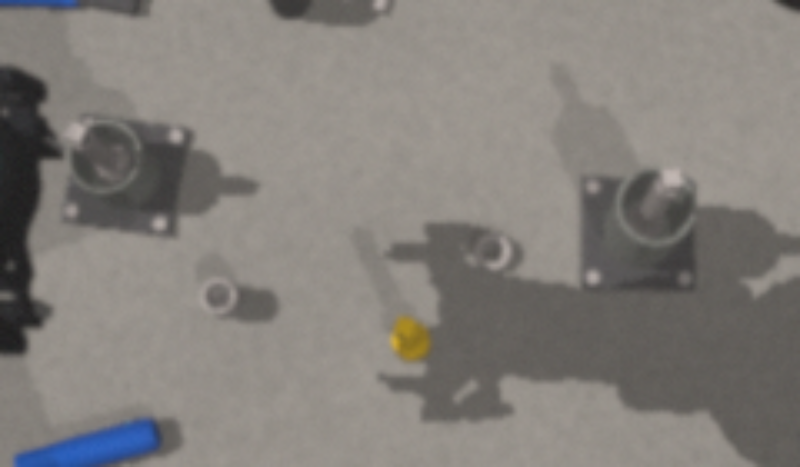

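The long bar stands upright in the tall tube at about (660,200), the short bar is in the short tube at (110,155), and the arm is clear of everything.

```bash
python3 -c "
from bench import manip
print(manip.sign_off())"
```

```text
the job is handed in; nothing more can be done
None
```

Both bars are in their tubes, wide end down and on the bottom (long in tall first, then short in short), the yellow look-alike was left alone, and the job was handed in at about 16 s.

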